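# Hang the boiling basket on the draining stand's snap hook

### The job

Hang the wire boiling basket by its carrying ring on the snap hook of the draining stand: press the ring down on the sprung gate until it has passed into the hook and the gate snaps shut above it, then let go so that the basket hangs still over the drip dish. The hook sits on a springy wire arm: press gently, bending it down by no more than about 30 mm and without forcing anything, and leave the dish and the other things where they are.

Things in the scene. Friction and masses are not known exactly. Their poses are not given: they have to be found in the camera images.
- basket: Round steel wire basket, 82 mm across, 56 mm high, about 0.25 kg, with a fixed upright carrying ring on top (overall height 157 mm). Stands upright on the counter to the left or right of the stand. Origin: centre of its underside, z up. The ring lies in the body's y-z plane; its hole runs along x.
- ring_center (a point): Centre of the carrying ring, 116 mm above the basket's underside, axes as the basket's. The ring is round wire 6 mm thick, 70 mm inside and 82 mm outside diameter. Best pinched across its thickness (along x) about 45 degrees to one side of its top, so that the middle of the top stays free for the hook.
- ring_top (a point): Centre of the ring's wire at the very top of the ring, 154 mm above the basket's underside; axes as the basket's.
- stand: Steel draining stand, fixed to the counter: base plate 200 x 180 mm, 10 mm high; 258 mm post at its rear (x = +85 mm), from which a springy wire arm runs forward and ends in the snap hook over the plate (x = -30 mm). Origin: centre of the plate's underside, z up; the hook points along -x. Nothing stands above hook, arm or post (highest point 274 mm).
- hook_seat (a point): Where the centre of the ring's wire rests at the bottom of the hook's bowl, 235 mm above the counter; axes as the stand's. The hook is 7 mm rod bent in the stand's x-z plane to a U open upward, 25 mm wide inside; legs 16 mm in front of (nose) and behind this point. The arm is springy: the hook sinks about 3 mm for each newton that presses on it and rises again.
- nose_tip (a point): Centre of the 9 mm ball that ends the hook's front leg (nose), 19 mm in front of hook_seat and 35 mm above it; the nose leans slightly back up to 20 mm above hook_seat and flares forward above that. To pass over the nose the ring comes from the front (from -x) with the ball inside its hole, ring square to the hook.
- gate_tip (a point): Point on the hook where the sprung gate's free end lies when shut: 8 mm in front of hook_seat and 28 mm above it, just behind the nose. The gate is a 5 mm bar across the mouth of the U from here to a pivot 16 mm behind hook_seat; it opens only inward, this end swinging down and to the rear.
- gate (a joint): Angle of the gate: 0 shut, up to 1.15 rad (stop) pressed inward. Pressed close behind the nose (wire centre about 5 mm in front of hook_seat) its spring asks about 6 N to start and 8 N to pass; the wire slips past its end at about 0.7 rad, just before the bottom of the bowl, and the gate snaps up behind it. Nearer the pivot it takes more force and depth; hard against the nose the wire can jam.
- drip_dish: Two-handled steel dish, 132 x 165 x 43 mm, standing loose on the stand's base plate under the hook. Origin: centre of its underside.
- tin: Food tin, 75 mm across, 110 mm high, a bystander on the side of the stand where the basket is not.
- jar: Glass jar with dark lid, 70 mm across, 86 mm high, a bystander.
- spice: Spice jar, 44 mm across, 105 mm high, a bystander.
- lemon: Lemon, 71 x 53 x 51 mm, a bystander near the front edge.
- egg_timer: Kitchen timer, 57 mm across, 47 mm high, a bystander near the front edge.
- turner: Wooden turner, 298 x 61 x 15 mm, lying near the front edge, a bystander.
Not all that is in view belongs to the job. Leave any yellow look-alike of the basket alone.

How it is judged:
By the outcome, as a careful person would: the job done as asked, in the order asked, and still so for the second after the job is handed in, with the robot touching nothing.
It also fails if it takes over 67 s, if anything falls off the work surface, if the arm or the gripper's body presses on something with over 40 N, if the wrist force passes 120 N, or if a joint passes its speed limit or range.

### The arm

A 6-joint arm with a two-finger parallel gripper is mounted at the origin on a cart in front of the work surface, level with it; the furniture and walls round the work are solid. World frame = base frame: x ahead of the robot, y to its left, z up, the work surface at z = 0. Lengths are in m, angles in degrees, forces in N, time in s.
With the tool pointing down it reaches from about 0.375 to 0.9 m from the base axis. Payload 3.1 kg.
Tool frame: the origin (TCP) lies on the centre line of the jaws, within the pads' length; the fingertips stand 25 mm ahead of it and the grasp point (between the pads) lies 6 mm ahead of it; y points along the fingers, x is the direction in which the jaws open and shut, and the axes are right-handed (so a half turn about y gives the same grasp; the last joint's range is limited). The gripper opens to 87 mm and grips with 3 to 60 N. Pads are 19 mm wide; open, the fingers measure 117 mm over their backs; the gripper's body (75 mm by 190 mm) begins 51 mm behind the grasp point.
Start: joints at [60.476, 30.224, 82.088, -0, 67.689, -10.227], TCP at [0.207, 0.59, 0.248] pointing down, gripper open.
Joint ranges: [-176.69, 176.69], [-43.24, 126.21], [12.49, 139.97], [-82, 262], [0, 151.66], [-163.58, 163.58]. Speed limits (degrees/s): [159.86, 159.86, 180, 180, 180, 180].

### API

Orientations are given as a 3x3 rotation matrix whose columns are the frame's x, y, z axes.
In Python, from rig import * gives the robot as it stands.
- The arm moves only by the tool play_rows, never from a script. Its argument "commands" is a list of rows, each a list of 2 entries, a list of its own where there are three numbers: the shift along the world's x, y, z in m, then the turn, a rotation vector about the world's x, y, z in rad. A call has 1 to 10 rows; each row is the pose to reach, as a shift and turn from the pose commanded when the call began; what a row does not reach only later rows make up. A row lasts 1/8 s, in which the tool goes at most 62.5 mm and 10.7 degrees, less where a joint would pass 70% of its speed; a pose out of reach is approached as far as the arm can. A call with a gripper value outside its range is refused whole. "gripper" is the finger opening in m, from 0 to 0.087, set as the call begins (left out, the last holds). The fingers move at their own pace and stop on an object; the grip force is fixed at half the most. Time passes only in rows, so rows that repeat a pose let the fingers close. It gives the time, the measured TCP pose, the force and the opening at its end, in the units of the state.
- read_state(): the state, without advancing time (a new reading comes with each control period).
- capture(name): name is "side" or "top"; returns a dict with "frame" (480x640x3 uint8, red, green, blue), "depth" (480x640 float32, m along the optical axis (not along the pixel's ray), 0 where there is no reading), "mtx" (3x3 intrinsics, pixels), "cam_to_world" (4x4, takes a point from camera to world coordinates). Camera axes: x right, y down, z forward; pixel columns grow to the right and rows downward; lengths in m; the calibration is good to about 2 mm. A picture is of the moment at which its call begins.
- hand_in(): hands the job in, once; it reports no verdict.
The state is a dict: "time_s": time; "joint_positions": joint angles; "qvel": joint speeds; "tau": joint torques, N m; "position": TCP position; "tcp_rot": TCP orientation; "force": force on the tool from outside, world axes, zero at the start; "moment": the same for the moment, N m; "opening": opening from 0.0 (shut) to 1.0 (fully open).
Only numpy, scipy, OpenCV 4.12 (cv2) and the standard library are available. Lean on these libraries where they do the work, as an engineer would, in place of code of your own. Each camera call takes 0.05 s, during which the arm holds its last target. There are 200 camera calls.

## Working session

There is one attempt and no reset: what is moved stays moved. The work goes in short steps, Python scripts to look and compute and a tool call to move; the robot and the scene stay as the last step left them, time stands still between calls to the robot, and variables do not carry over. Pictures are saved under pics/ and viewed, about 8 in all and at most 12, crops included, and the job is handed in when it is done.

Besides the shell and the picture viewer there is one more tool, called after "Emit:" as a command line: name --argument value ..., lists and objects as JSON in quotes. play_rows: Moves the arm, as the interface text tells. Its arguments: {"type":"object","properties":{"commands":{"type":"array"},"gripper":{"type":"number"}},"required":["commands"]}

```bash
mkdir -p pics; cat > h.py <<'E'
from rig import *
import numpy as np, cv2
def snap(n,out):
    c=capture(n); np.savez('/tmp/'+out,**c); cv2.imwrite(f'pics/{out}.png',c['frame'][:,:,::-1]); return c
def pts(c):
    d=c['depth'];v,u=np.mgrid[:480,:640];K=c['mtx']
    p=np.stack([(u-K[0,2])/K[0,0]*d,(v-K[1,2])/K[1,1]*d,d],-1)
    T=c['cam_to_world'];return p@T[:3,:3].T+T[:3,3]
E
python3 - <<'E'
from h import *
for n in('side','top'):
    c=snap(n,n+'0'); print(c['mtx'],c['cam_to_world'])
s=read_state();print(s['position'],s['tcp_rot'],s['force'])
E
```

```text
[[485.16971967   0.         317.68675938]
 [  0.         485.16971967 230.43811022]
 [  0.           0.           1.        ]] [[ 0.93432015 -0.21272614  0.28599554  0.12957235]
 [-0.35643278 -0.5603972   0.74760327 -0.89023657]
 [ 0.00123634 -0.80043899 -0.59941296  0.89977909]
 [ 0.          0.          0.          1.        ]]
[[471.05376302   0.         316.75226166]
 [  0.         471.05376302 243.98502905]
 [  0.           0.           1.        ]] [[ 0.01367426 -0.98879815  0.14863118  0.31596204]
 [-0.99988907 -0.01264426  0.00787268  0.0275278 ]
 [-0.00590516 -0.14872235 -0.98886136  1.28281473]
 [ 0.          0.          0.          1.        ]]
[0.20621137 0.58933941 0.24667078] [[ 3.30501530e-01 -9.47741119e-04 -9.43804980e-01]
 [ 9.43803468e-01 -1.72076041e-03  3.30502729e-01]
 [-1.93729327e-03 -9.99998070e-01  3.25767406e-04]] [-0.19982993 -0.05638092 -0.01168808]
```

View pics/side0.png

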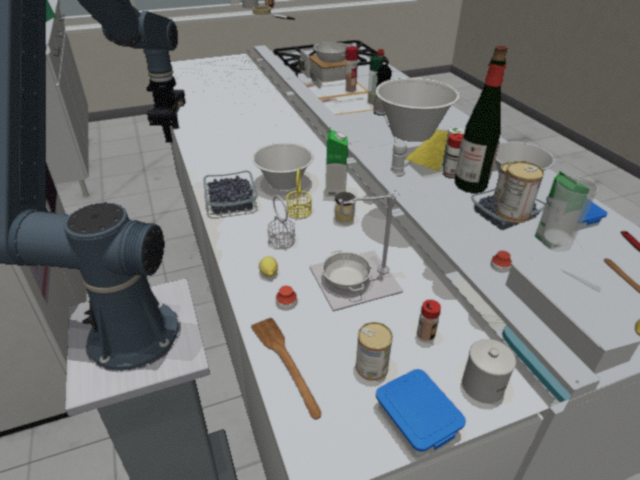

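View pics/top0.png

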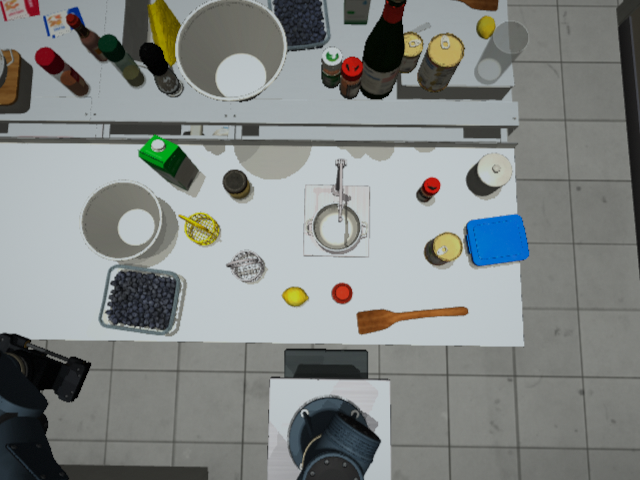

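The basket is at side (281,225) and top (246,266). The stand is at top (337,220), with the hook at side (365,200). I'll enlarge both next.

```bash
python3 - <<'E'
from h import *
s=np.load('/tmp/side0.npz');t=np.load('/tmp/top0.npz')
def crop(c,u,v,w,h,k):return cv2.resize(c['frame'][v:v+h,u:u+w,::-1],None,fx=k,fy=k,interpolation=cv2.INTER_CUBIC)
a=np.hstack([crop(s,255,185,60,75,6),crop(s,340,185,60,75,6)])
b=np.hstack([crop(t,216,240,60,50,6),crop(t,307,150,60,50,6)])
cv2.imwrite('pics/c1.png',np.vstack([a,b])[:, :])
for n,c in(('s',s),('t',t)):
    P=pts(c); c2=c['depth']
    # basket & stand neighbourhoods
    u,v=((281,225) if n=='s' else (246,266))
    m=np.zeros((480,640),bool); m[v-32:v+26,u-25:u+25]=1; m&=(P[...,2]>.01)&(c2>0)
    q=P[m]; print(n,'basket',len(q),q.min(0),q.max(0))
    h=q[q[:,2]>.07]; 
    if len(h)>4:
        mm=h.mean(0);w,V=np.linalg.eigh(np.cov(h[:,:2].T));print(' ring',len(h),mm,h[:,2].max(),V[:,1],np.sqrt(w))
    m=np.zeros((480,640),bool)
    if n=='s': m[180:290,335:400]=1
    else: m[150:260,300:375]=1
    m&=(c2>0)&(P[...,2]>.2)&(P[...,2]<.3); q=P[m]; print(' hook',len(q),q.min(0),q.max(0))
    w,V=np.linalg.eigh(np.cov(q[:,:2].T));print(q.mean(0),V[:,1],np.sqrt(w))
E
```

```text
s basket 603 [0.39809509 0.18131565 0.01106932] [0.57027444 0.43014813 0.15776252]
 ring 159 [0.44529756 0.22902085 0.11045271] 0.1577625245930001 [0.43930666 0.89833716] [0.01821017 0.0417164 ]
 hook 365 [ 0.5157499  -0.02828606  0.2011861 ] [ 0.66507903 -0.00199492  0.27391026]
[ 0.59807354 -0.01683714  0.24785129] [-0.99947641  0.03235595] [0.00353379 0.05233276]
t basket 393 [0.4028376  0.18161657 0.01020143] [0.52657265 0.28398414 0.15961876]
 ring 163 [0.44315179 0.22181873 0.11694389] 0.1596187581278472 [-0.21109008  0.97746661] [0.00179993 0.02210715]
 hook 278 [ 0.52131991 -0.02812199  0.20677451] [ 0.66878867 -0.00307713  0.27643731]
[ 0.60631436 -0.01453166  0.2588031 ] [-0.99992204  0.01248618] [0.00441245 0.04759193]
```

View pics/c1.png

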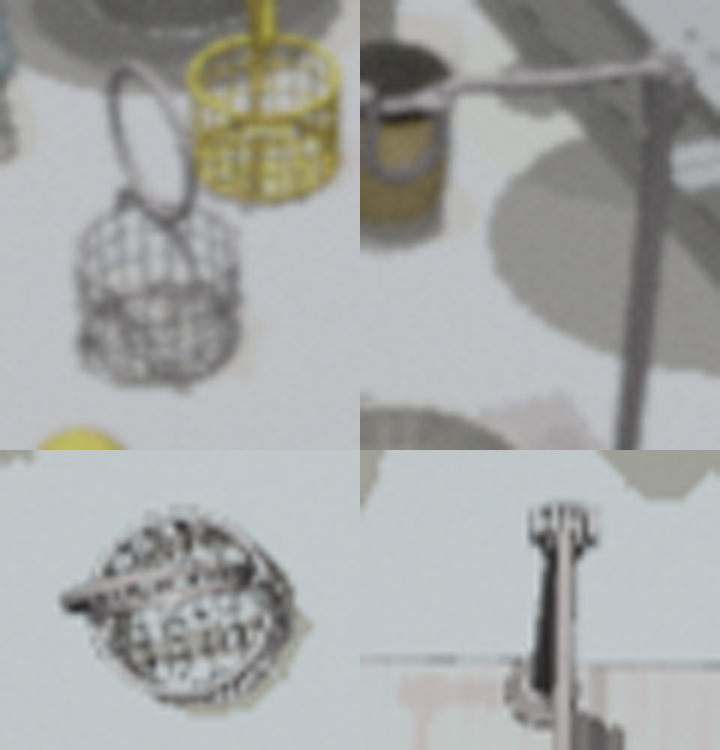

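The crops show the ring tilted about 12° in the top view and the U of the hook clear in the side view, with nothing touching the ring. I'll fit these more exactly.

```bash
python3 - <<'E'
from h import *
from scipy.optimize import least_squares as LS
D={n:np.load('/tmp/'+n+'0.npz') for n in('side','top')}
for n,c in D.items():
    P=pts(c);f=c['frame'].astype(int);yel=(f.max(-1)-f.min(-1))>50
    q=P[(c['depth']>0)&~yel&(np.hypot(P[...,0]-.445,P[...,1]-.222)<.05)&(P[...,2]>.075)&(P[...,2]<.17)]
    def r(p):
        a=p[3];u=np.array([-np.sin(a),np.cos(a)]);d=q-p[:3];s=d[:,:2]@u;w=d[:,0]*np.cos(a)+d[:,1]*np.sin(a)
        return np.hypot(np.hypot(s,d[:,2])-.038,w)-.003
    o=LS(r,[.443,.222,.116,.21],loss='soft_l1',f_scale=.002);print(n,'ring c',o.x[:3],'yaw',np.degrees(o.x[3]),len(q),np.abs(r(o.x)).mean())
    b=P[(c['depth']>0)&~yel&(np.hypot(P[...,0]-.445,P[...,1]-.222)<.06)&(P[...,2]>.012)&(P[...,2]<.062)]
    o=LS(lambda p:np.maximum(np.hypot(*(b[:,:2]-p).T)-.041,0),[.445,.222],loss='soft_l1',f_scale=.002)
    print(' basket',(np.percentile(b,2,0)+np.percentile(b,98,0))/2, np.percentile(b,98,0)-np.percentile(b,2,0))
    q=P[(c['depth']>0)&(np.abs(P[...,1]+.016)<.03)&(P[...,2]>.215)&(P[...,2]<.29)&(P[...,0]>.48)&(P[...,0]<.7)]
    for lo in np.arange(.51,.68,.01):
        k=q[(q[:,0]>=lo)&(q[:,0]<lo+.01)]
        if len(k):print('  %.3f n%d y %.4f z %.3f..%.3f'%(lo,len(k),np.median(k[:,1]),k[:,2].min(),k[:,2].max()))
    # plate
    k=(c['depth']>0)&(np.abs(P[...,2]-.01)<.004)&(np.abs(P[...,0]-.57)<.14)&(np.abs(P[...,1]+.016)<.13)
    (cn,sz,an)=cv2.minAreaRect(P[...,:2][cv2.morphologyEx(k.astype(np.uint8),cv2.MORPH_OPEN,np.ones((3,3)))>0].astype(np.float32));print(' plate',cn,sz,an)
E
```

```text
side ring c [0.43825845 0.22310415 0.11688292] yaw 11.103518623935436 135 0.0010970705438483358
 basket [0.43782216 0.22362825 0.03712479] [0.07799077 0.08069276 0.04287462]
  0.510 n4 y -0.0135 z 0.265..0.272
  0.520 n47 y -0.0151 z 0.232..0.274
  0.530 n18 y -0.0165 z 0.224..0.266
  0.540 n26 y -0.0143 z 0.226..0.264
  0.550 n43 y -0.0151 z 0.233..0.271
  0.560 n9 y -0.0145 z 0.263..0.270
  0.570 n10 y -0.0160 z 0.264..0.267
  0.580 n11 y -0.0150 z 0.262..0.266
  0.590 n12 y -0.0148 z 0.258..0.265
  0.600 n12 y -0.0155 z 0.255..0.261
  0.610 n8 y -0.0168 z 0.256..0.261
  0.620 n12 y -0.0165 z 0.255..0.261
  0.630 n10 y -0.0162 z 0.252..0.258
  0.640 n28 y -0.0164 z 0.227..0.258
  0.650 n78 y -0.0205 z 0.216..0.260
  0.660 n13 y -0.0224 z 0.228..0.256
 plate (0.5701699256896973, -0.01596323400735855) (0.18103036284446716, 0.19960013031959534) 89.41319274902344
top ring c [0.44353768 0.22305073 0.11751489] yaw 12.145295278227785 154 0.0009901006649384572
 basket [0.44254214 0.2225417  0.0397645 ] [0.07895696 0.07900358 0.04219555]
  0.520 n16 y -0.0138 z 0.247..0.276
  0.530 n11 y -0.0139 z 0.230..0.265
  0.540 n12 y -0.0125 z 0.230..0.267
  0.550 n32 y -0.0145 z 0.230..0.268
  0.560 n17 y -0.0143 z 0.261..0.274
  0.570 n12 y -0.0143 z 0.265..0.271
  0.580 n13 y -0.0144 z 0.263..0.270
  0.590 n12 y -0.0144 z 0.261..0.266
  0.600 n13 y -0.0144 z 0.261..0.265
  0.610 n12 y -0.0144 z 0.257..0.263
  0.620 n13 y -0.0143 z 0.256..0.264
  0.630 n12 y -0.0143 z 0.256..0.262
  0.640 n15 y -0.0144 z 0.254..0.262
  0.650 n49 y -0.0144 z 0.218..0.262
  0.660 n37 y -0.0146 z 0.250..0.261
 plate (0.5764429569244385, -0.013094693422317505) (0.1795720010995865, 0.20022591948509216) 89.73246765136719
```

```bash
cat >> h.py <<'E'
from scipy.spatial.transform import Rotation as R
def toolrot(yaw,tilt):
    c,s=np.cos(np.radians(yaw)),np.sin(np.radians(yaw));t=np.radians(tilt)
    x=np.array([c,s,0]);u=np.array([-s,c,0]);y=np.array([0,0,-np.cos(t)])+np.sin(t)*u
    return np.stack([x,y,np.cross(x,y)],1),u,y
def delta(Rt):
    s=read_state();return R.from_matrix(Rt@np.array(s['tcp_rot']).T).as_rotvec()
E
python3 - <<'E'
from h import *
Rt,u,a=toolrot(11.6,30);c=np.array([.441,.2231,.1165])
g=c-.027*u+[0,0,.027];tcp=g-.006*a;p=np.array(read_state()['position'])
pre=tcp-.1*a
print('a',a,'tcp',tcp,'pre',pre,'shift',pre-p,'rot',delta(Rt))
E
```

```text
a [-0.10053896  0.48978762 -0.8660254 ] tcp [0.44703234 0.19371274 0.14869615] pre [0.45708623 0.14473398 0.23529869] shift [ 0.25087486 -0.44460543 -0.01137209] rot [ 0.41301261  0.35830704 -1.00750765]
```

Emit:
play_rows --commands '[[[0.06, -0.1, 0.04], [0.1, 0.09, -0.25]], [[0.12, -0.2, 0.05], [0.2, 0.18, -0.5]], [[0.18, -0.3, 0.05], [0.3, 0.27, -0.75]], [[0.251, -0.445, 0.05], [0.413, 0.358, -1.008]], [[0.251, -0.445, 0.05], [0.413, 0.358, -1.008]], [[0.251, -0.445, 0.02], [0.413, 0.358, -1.008]], [[0.251, -0.445, -0.011], [0.413, 0.358, -1.008]], [[0.251, -0.445, -0.011], [0.413, 0.358, -1.008]], [[0.251, -0.445, -0.011], [0.413, 0.358, -1.008]], [[0.251, -0.445, -0.011], [0.413, 0.358, -1.008]]]' --gripper 0.06

```text
time_s: 1.35
position: [0.4579, 0.1442, 0.236]
tcp_rot: [[0.98, -0.099, -0.171], [0.197, 0.491, 0.849], [0.0, -0.866, 0.5]]
force: [-0.6, 0.6, 0.4]
opening: 0.689
```

```bash
python3 - <<'E'
from h import *
Rt,u,a=toolrot(11.6,30);s=read_state()
print(s['position'],s['joint_positions'],delta(Rt),s['opening'],s['force'])
print(np.array([.44703234,.19371274,.14869615])-s['position'])
c=snap('side','side1');cv2.imwrite('pics/c2.png',cv2.resize(c['frame'][100:300,200:440,::-1],None,fx=3,fy=3))
E
```

```text
[0.45788531 0.14416733 0.23602857] [-12.43973524  23.81294341 104.7255998   29.69232798  67.5726479
 -39.29440429] [-0.0005195   0.00019243  0.00379661] 0.6887798106134821 [-0.6347269   0.57982983  0.4252075 ]
[-0.01085297  0.04954541 -0.08733242]
```

View pics/c2.png

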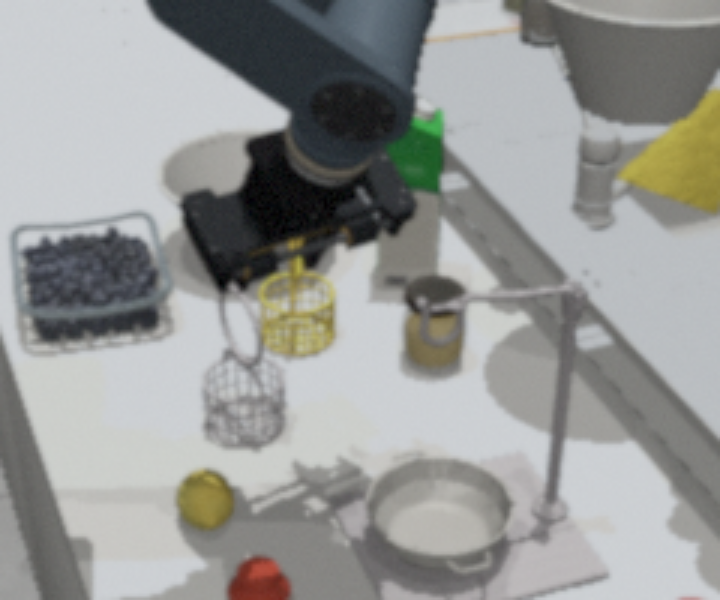

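The camera shows the gripper poised above and to the right of the ring, and the path is clear. I'll descend.

Emit:
play_rows --commands '[[[-0.002, 0.01, -0.018], [0, 0, 0]], [[-0.004, 0.02, -0.035], [0, 0, 0]], [[-0.006, 0.03, -0.052], [0, 0, 0]], [[-0.009, 0.04, -0.07], [0, 0, 0]], [[-0.011, 0.0495, -0.0873], [0, 0, 0.004]], [[-0.011, 0.0495, -0.0873], [0, 0, 0.004]], [[-0.011, 0.0495, -0.0873], [0, 0, 0.004]]]'

```text
time_s: 2.28
position: [0.4461, 0.1954, 0.1501]
tcp_rot: [[0.979, -0.1, -0.179], [0.205, 0.489, 0.848], [0.003, -0.866, 0.499]]
force: [-0.1, -0.2, -0.2]
opening: 0.689
```

```bash
python3 - <<'E'
from h import *
s=read_state();print(s['position'],s['opening'],s['force'])
for n,(u,v) in {'side':(240,170),'top':(200,230)}.items():
    c=snap(n,n+'2');
    x=cv2.resize(c['frame'][v:v+100,u:u+80,::-1],None,fx=5,fy=5,interpolation=cv2.INTER_CUBIC)
    globals()[n]=x
cv2.imwrite('pics/c3.png',np.hstack([side,top]))
E
```

```text
[0.44610396 0.19535088 0.15012042] 0.6893043271123516 [-0.11074282 -0.22965507 -0.15057239]
```

View pics/c3.png

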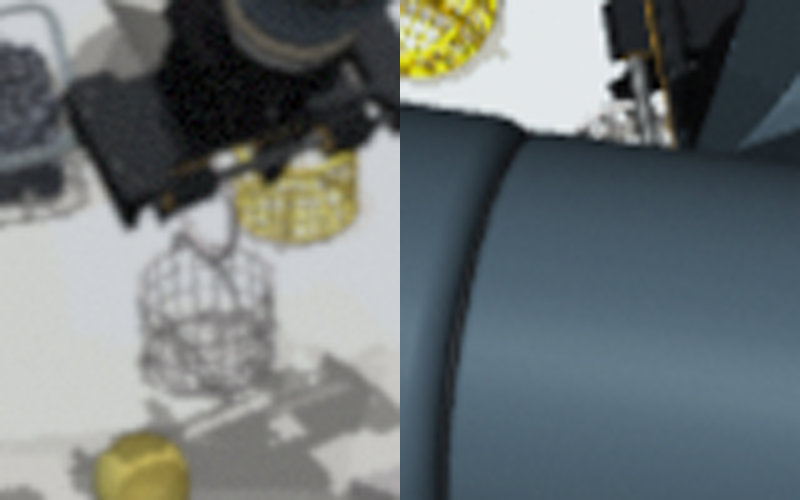

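The ring is between the fingers in both views. I'll close the gripper.

Emit:
play_rows --commands '[[[0, 0, 0], [0, 0, 0]], [[0, 0, 0], [0, 0, 0]], [[0, 0, 0], [0, 0, 0]], [[0, 0, 0], [0, 0, 0]], [[0, 0, 0], [0, 0, 0]], [[0, 0, 0], [0, 0, 0]], [[0, 0, 0], [0, 0, 0]], [[0, 0, 0], [0, 0, 0]]]' --gripper 0.0

```text
time_s: 3.38
position: [0.4467, 0.1944, 0.1492]
tcp_rot: [[0.979, -0.1, -0.177], [0.203, 0.489, 0.848], [0.002, -0.866, 0.499]]
force: [1.6, 0.1, -0.0]
opening: 0.054
```

Emit:
play_rows --commands '[[[0, 0, 0.01], [0, 0, 0]], [[0, 0, 0.025], [0, 0, 0]], [[0, 0, 0.045], [0, 0, 0]], [[0, 0, 0.07], [0, 0, 0]], [[0, 0, 0.095], [0, 0, 0]], [[0, 0, 0.12], [0, 0, 0]], [[0, 0, 0.14], [0, 0, 0]], [[0, 0, 0.15], [0, 0, 0]], [[0, 0, 0.15], [0, 0, 0]], [[0, 0, 0.15], [0, 0, 0]]]'

```text
time_s: 4.62
position: [0.4459, 0.1943, 0.2987]
tcp_rot: [[0.979, -0.102, -0.177], [0.204, 0.489, 0.848], [0.0, -0.866, 0.5]]
force: [0.3, 1.3, -2.6]
opening: 0.057
```

```bash
python3 - <<'E'
from h import *
s=read_state();print(s['position'],s['opening'],s['force'])
for n,(u,v) in {'side':(230,100),'top':(180,210)}.items():
    c=snap(n,n+'3');
    globals()[n]=cv2.resize(c['frame'][v:v+150,u:u+100,::-1],None,fx=4,fy=4,interpolation=cv2.INTER_CUBIC)
cv2.imwrite('pics/c4.png',np.hstack([side,top]))
E
```

```text
[0.44589418 0.19429747 0.29865321] 0.05726879938407207 [ 0.26147045  1.27051187 -2.58340747]
```

View pics/c4.png

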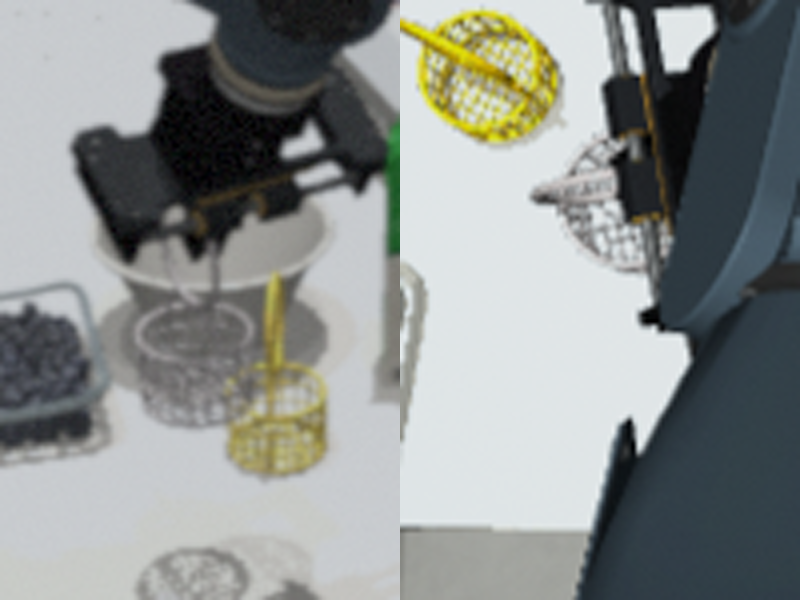

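The basket is held upright and clear of everything (weight 2.6 N). I'll carry it to a spot in front of the hook and square it up.

Emit:
play_rows --commands '[[[0, -0.01, 0], [0, 0, -0.015]], [[0.002, -0.03, 0], [0, 0, -0.03]], [[0.004, -0.055, 0], [0, 0, -0.05]], [[0.007, -0.085, 0], [0, 0, -0.075]], [[0.009, -0.115, -0.002], [0, 0, -0.1]], [[0.011, -0.145, -0.004], [0, 0, -0.13]], [[0.013, -0.175, -0.007], [0, 0, -0.155]], [[0.015, -0.205, -0.01], [0, 0, -0.18]], [[0.017, -0.228, -0.013], [0, 0, -0.2]], [[0.017, -0.238, -0.014], [0, 0, -0.209]]]'

```text
time_s: 5.98
position: [0.4637, -0.0454, 0.2848]
tcp_rot: [[1.0, 0.005, 0.005], [-0.007, 0.499, 0.866], [0.002, -0.866, 0.499]]
force: [0.9, 1.1, -1.4]
opening: 0.055
```

Emit:
play_rows --commands '[[[0, 0, 0], [0, 0, 0]], [[0, 0, 0], [0, 0, 0]], [[0, 0, 0], [0, 0, 0]], [[0, 0, 0], [0, 0, 0]]]'

```text
time_s: 6.48
position: [0.4634, -0.043, 0.2854]
tcp_rot: [[1.0, 0.003, 0.002], [-0.003, 0.5, 0.866], [0.002, -0.866, 0.5]]
force: [-0.1, 0.3, -2.1]
opening: 0.06
```

```bash
python3 - <<'E'
from h import *
s=read_state();print(s['position'],s['opening'],s['force'],s['joint_positions'])
print(s['tcp_rot'])
p=s['position']
for n,(u,v,w,h) in {'side':(270,130,130,150),'top':(270,140,130,150)}.items():
    c=snap(n,n+'4')
    globals()[n]=cv2.resize(c['frame'][v:v+h,u:u+w,::-1],None,fx=3,fy=3,interpolation=cv2.INTER_CUBIC)
    P=pts(c);ok=c['depth']>0
    q=P[ok&(np.abs(P[...,0]-p[0])<.012)&(P[...,1]>p[1]+.03)&(P[...,1]<p[1]+.1)&(P[...,2]>.2)&(P[...,2]<.33)]
    print(n,len(q), np.median(q,0) if len(q) else '')
    if len(q)>15:
        import scipy.optimize as so
        def r(x):
            d=q-np.array([x[0],x[1],x[2]]);return np.hypot(np.hypot(d[:,1],d[:,2])-.038,d[:,0]-x[3]*d[:,1])-.003
        o=so.least_squares(r,[p[0],p[1]+.0293,p[2]-.0327,0],loss='soft_l1',f_scale=.002);print(' ring',o.x,np.abs(r(o.x)).mean())
    b=P[ok&(np.hypot(P[...,0]-p[0],P[...,1]-p[1]-.03)<.055)&(P[...,2]>p[2]-.16)&(P[...,2]<p[2]-.085)]
    print(' body',len(b),np.percentile(b,2,0),np.percentile(b,98,0))
cv2.imwrite('pics/c5.png',np.hstack([side,top]))
E
```

```text
[ 0.46343131 -0.0430098   0.28537406] 0.0596035665238664 [-0.13877554  0.26404223 -2.09400856] [-34.4896803   20.41850153 100.04159415  24.94929925  78.60563438
 -43.51098787]
[[ 0.99999377  0.00313568  0.00161959]
 [-0.00296942  0.49953007  0.86629146]
 [ 0.00190738 -0.86629087  0.49953627]]
side 47 [0.4602738  0.0103339  0.22326422]
 ring [ 0.46220183 -0.01622009  0.24991569 -0.06280255] 0.002662838977496037
 body 677 [ 0.42228051 -0.05563699  0.13631636] [0.49918093 0.02425935 0.19408052]
top 99 [0.46420379 0.00717809 0.23777016]
 ring [ 0.46500856 -0.01409049  0.25278017 -0.00174069] 0.0020606229388656946
 body 458 [ 0.42607081 -0.04649658  0.13636217] [0.5053893  0.02144581 0.19555978]
```

View pics/c5.png

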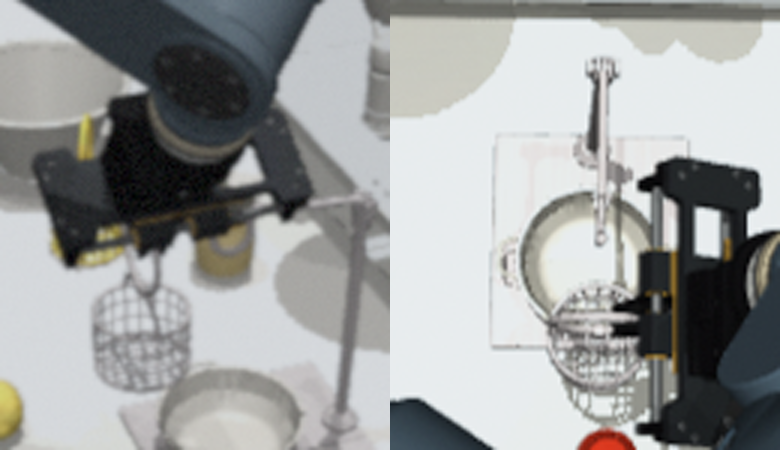

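Ring and hook line up in y: the ring is at column 598 of the right panel and the hook at 600. The fit agrees with the expected pose too. Now I'll move forward over the nose, with the ball inside the hole.

Emit:
play_rows --commands '[[[0.005, -0.001, -0.003], [0, 0, 0]], [[0.015, -0.001, -0.003], [0, 0, 0]], [[0.027, -0.001, -0.003], [0, 0, 0]], [[0.039, -0.001, -0.003], [0, 0, 0]], [[0.051, -0.001, -0.003], [0, 0, 0]], [[0.062, -0.001, -0.003], [0, 0, 0]], [[0.07, -0.001, -0.003], [0, 0, 0]], [[0.0745, -0.001, -0.003], [0, 0, 0]], [[0.0745, -0.001, -0.003], [0, 0, 0]], [[0.0745, -0.001, -0.003], [0, 0, 0]]]'

```text
time_s: 7.82
position: [0.5376, -0.0445, 0.2822]
tcp_rot: [[1.0, 0.003, 0.003], [-0.004, 0.5, 0.866], [0.001, -0.866, 0.5]]
force: [0.1, 0.6, -3.0]
opening: 0.056
```

```bash
python3 - <<'E'
from h import *
s=read_state();print(s['time_s'],s['position'],s['opening'],s['force'],s['joint_positions'])
for n,(u,v,w,h) in {'side':(320,160,80,110),'top':(295,150,80,110)}.items():
    c=snap(n,n+'5')
    globals()[n]=cv2.resize(c['frame'][v:v+h,u:u+w,::-1],None,fx=5,fy=5,interpolation=cv2.INTER_CUBIC)
cv2.imwrite('pics/c6.png',np.hstack([side,top]))
E
```

```text
7.825 [ 0.5375968  -0.04451825  0.28222378] 0.05622262252709319 [ 0.13501954  0.63810034 -2.97023217] [-30.2609924   25.99179553  90.63855707  26.04879823  80.47807621
 -38.35797535]
```

View pics/c6.png

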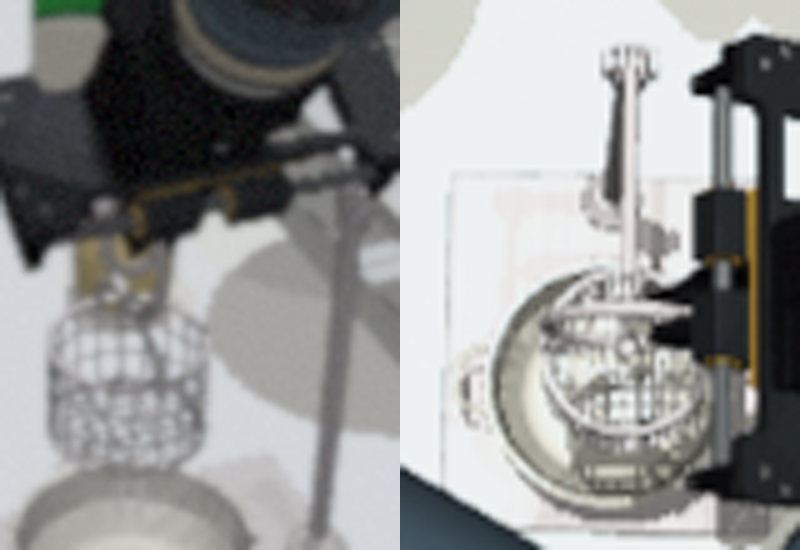

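The ring (row 310) now lies behind the nose ball (row 345), so the ball has gone through the hole. I'll measure that gap directly.

```bash
python3 - <<'E'
from h import *
t=dict(np.load('/tmp/top5.npz'));P=pts(t)
# crop pixel->image: ball
u0,v0=295+(628-400)/5,150+345/5; print(u0,v0)
w=P[int(v0)-12:int(v0)+5,int(u0)-3:int(u0)+4]
for i,row in enumerate(w): print(int(v0)-12+i,[f'{p[0]:.3f}/{p[2]:.3f}' for p in row])
q=P[(np.abs(P[...,0]-.54)<.012)&(P[...,1]>.0)&(P[...,1]<.03)&(P[...,2]>.22)&(P[...,2]<.3)]
print('ring',np.median(q,0),len(q))
E
python3 - <<'E'
import cv2,numpy as np
t=np.load('/tmp/top5.npz');x=t['frame'][195:235,315:365,::-1]
cv2.imwrite('pics/c7.png',cv2.resize(x,None,fx=14,fy=14,interpolation=cv2.INTER_CUBIC))
E
```

```text
340.6 219.0
207 ['0.607/0.030', '0.552/0.264', '0.553/0.264', '0.552/0.268', '0.553/0.261', '0.552/0.264', '0.605/0.039']
208 ['0.579/0.138', '0.551/0.262', '0.551/0.262', '0.551/0.260', '0.551/0.261', '0.550/0.263', '0.578/0.142']
209 ['0.603/0.023', '0.554/0.237', '0.548/0.263', '0.548/0.264', '0.602/0.028', '0.602/0.028', '0.577/0.137']
210 ['0.539/0.292', '0.541/0.286', '0.540/0.290', '0.540/0.290', '0.540/0.290', '0.539/0.294', '0.540/0.291']
211 ['0.538/0.290', '0.539/0.286', '0.538/0.289', '0.538/0.290', '0.537/0.292', '0.538/0.290', '0.537/0.292']
212 ['0.536/0.286', '0.536/0.287', '0.536/0.286', '0.536/0.285', '0.536/0.288', '0.536/0.288', '0.536/0.290']
213 ['0.567/0.135', '0.546/0.233', '0.539/0.264', '0.538/0.268', '0.567/0.136', '0.567/0.138', '0.567/0.137']
214 ['0.591/0.015', '0.545/0.228', '0.537/0.262', '0.537/0.264', '0.590/0.016', '0.591/0.015', '0.564/0.137']
215 ['0.588/0.015', '0.541/0.231', '0.534/0.264', '0.534/0.266', '0.588/0.012', '0.587/0.017', '0.561/0.139']
216 ['0.543/0.215', '0.540/0.227', '0.539/0.234', '0.539/0.233', '0.543/0.215', '0.586/0.011', '0.559/0.140']
217 ['0.540/0.217', '0.537/0.230', '0.528/0.273', '0.528/0.274', '0.530/0.263', '0.540/0.215', '0.539/0.219']
218 ['0.537/0.218', '0.526/0.272', '0.525/0.275', '0.526/0.272', '0.526/0.274', '0.538/0.215', '0.538/0.215']
219 ['0.577/0.015', '0.524/0.272', '0.523/0.275', '0.523/0.278', '0.524/0.270', '0.577/0.015', '0.552/0.135']
220 ['0.549/0.136', '0.526/0.251', '0.522/0.272', '0.521/0.272', '0.521/0.273', '0.549/0.139', '0.549/0.137']
221 ['0.572/0.009', '0.572/0.010', '0.525/0.244', '0.525/0.245', '0.572/0.012', '0.572/0.009', '0.571/0.017']
222 ['0.569/0.011', '0.569/0.012', '0.544/0.137', '0.570/0.007', '0.568/0.015', '0.568/0.014', '0.570/0.009']
223 ['0.542/0.136', '0.542/0.136', '0.541/0.139', '0.541/0.140', '0.541/0.140', '0.541/0.138', '0.542/0.136']
ring [0.53890388 0.01201758 0.26732983] 53
```

View pics/c7.png

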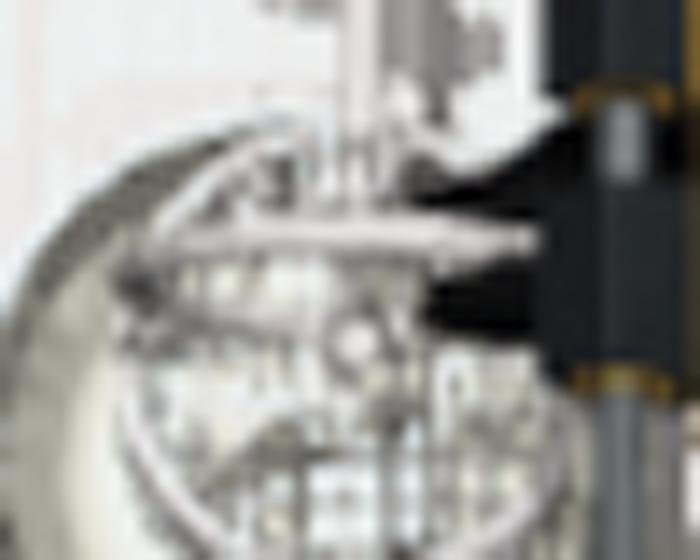

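Ring at x = 0.538 and ball at 0.524, so the wire is 14 mm behind the ball, about 5 mm in front of hook_seat as wanted. I'll press down slowly.

Emit:
play_rows --commands '[[[0, 0, -0.004], [0, 0, 0]], [[0, 0, -0.008], [0, 0, 0]], [[0, 0, -0.012], [0, 0, 0]], [[0, 0, -0.016], [0, 0, 0]], [[0, 0, -0.02], [0, 0, 0]], [[0, 0, -0.024], [0, 0, 0]], [[0, 0, -0.024], [0, 0, 0]]]'

```text
time_s: 8.8
position: [0.5379, -0.0444, 0.2581]
tcp_rot: [[1.0, 0.003, 0.003], [-0.004, 0.5, 0.866], [0.001, -0.866, 0.5]]
force: [-0.3, 0.0, -2.3]
opening: 0.057
```

Emit:
play_rows --commands '[[[0, 0, -0.003], [0, 0, 0]], [[0, 0, -0.006], [0, 0, 0]], [[0, 0, -0.009], [0, 0, 0]], [[0, 0, -0.012], [0, 0, 0]], [[0, 0, -0.012], [0, 0, 0]]]'

```text
time_s: 9.43
position: [0.538, -0.0445, 0.2463]
tcp_rot: [[1.0, 0.003, 0.003], [-0.004, 0.5, 0.866], [0.002, -0.866, 0.5]]
force: [0.1, 0.8, 2.3]
opening: 0.055
```

Emit:
play_rows --commands '[[[0, 0, -0.002], [0, 0, 0]], [[0, 0, -0.004], [0, 0, 0]], [[0, 0, -0.006], [0, 0, 0]], [[0, 0, -0.008], [0, 0, 0]], [[0, 0, -0.008], [0, 0, 0]]]'

```text
time_s: 10.05
position: [0.5382, -0.0445, 0.2383]
tcp_rot: [[1.0, 0.004, 0.003], [-0.004, 0.5, 0.866], [0.002, -0.866, 0.5]]
force: [-0.6, 1.3, 4.2]
opening: 0.052
```

Emit:
play_rows --commands '[[[0, 0, -0.002], [0, 0, 0]], [[0, 0, -0.004], [0, 0, 0]], [[0, 0, -0.006], [0, 0, 0]], [[0, 0, -0.008], [0, 0, 0]], [[0, 0, -0.008], [0, 0, 0]]]'

```text
time_s: 10.68
position: [0.5375, -0.0446, 0.2299]
tcp_rot: [[1.0, 0.002, 0.003], [-0.003, 0.5, 0.866], [0.0, -0.866, 0.5]]
force: [-1.2, -0.3, 4.4]
opening: 0.058
```

Emit:
play_rows --commands '[[[0, 0, -0.002], [0, 0, 0]], [[0, 0, -0.004], [0, 0, 0]], [[0, 0, -0.006], [0, 0, 0]], [[0, 0, -0.008], [0, 0, 0]], [[0, 0, -0.008], [0, 0, 0]]]'

```text
time_s: 11.3
position: [0.5384, -0.0449, 0.2215]
tcp_rot: [[1.0, 0.005, 0.003], [-0.005, 0.499, 0.867], [0.002, -0.867, 0.499]]
force: [-0.2, 0.8, 0.2]
opening: 0.052
```

Emit:
play_rows --commands '[[[0, 0, -0.002], [0, 0, 0]], [[0, 0, -0.004], [0, 0, 0]], [[0, 0, -0.006], [0, 0, 0]], [[0, 0, -0.006], [0, 0, 0]]]'

```text
time_s: 11.8
position: [0.5393, -0.045, 0.2166]
tcp_rot: [[1.0, 0.007, 0.003], [-0.006, 0.499, 0.867], [0.005, -0.867, 0.499]]
force: [4.9, 0.3, 3.4]
opening: 0.056
```

The force fell back at tcp z = 0.2215, which suggests the gate let the ring through. I'll ease up to where the basket's weight is carried, centre the ring and check.

Emit:
play_rows --commands '[[[0.001, 0, 0.002], [0, 0, 0]], [[0.003, 0, 0.004], [0, 0, 0]], [[0.004, 0, 0.006], [0, 0, 0]], [[0.004, 0, 0.006], [0, 0, 0]], [[0.004, 0, 0.006], [0, 0, 0]]]'

```text
time_s: 12.42
position: [0.5413, -0.0443, 0.2219]
tcp_rot: [[1.0, 0.002, 0.003], [-0.003, 0.5, 0.866], [0.0, -0.866, 0.5]]
force: [-0.2, 0.3, 0.5]
opening: 0.056
```

```bash
python3 - <<'E'
from h import *
s=read_state();print(s['time_s'],s['position'],s['force'])
for n,(u,v,w,h) in {'side':(330,185,50,60),'top':(315,190,50,60)}.items():
    c=snap(n,n+'6')
    globals()[n]=cv2.resize(c['frame'][v:v+h,u:u+w,::-1],None,fx=8,fy=8,interpolation=cv2.INTER_CUBIC)
P=pts(c)
w=P[202:224,339:343]
for i,row in enumerate(w): print(202+i,[f'{p[0]:.3f}/{p[2]:.3f}' for p in row])
cv2.imwrite('pics/c8.png',np.hstack([side,top]))
E
```

```text
12.425 [ 0.5413267  -0.04431018  0.22193738] [-0.24765416  0.27666792  0.46699764]
202 ['0.564/0.264', '0.564/0.263', '0.564/0.262', '0.626/0.009']
203 ['0.562/0.260', '0.562/0.263', '0.562/0.263', '0.613/0.052']
204 ['0.560/0.261', '0.560/0.262', '0.559/0.264', '0.562/0.254']
205 ['0.558/0.260', '0.558/0.260', '0.559/0.257', '0.558/0.259']
206 ['0.556/0.257', '0.556/0.259', '0.557/0.256', '0.556/0.258']
207 ['0.554/0.255', '0.554/0.256', '0.608/0.026', '0.555/0.255']
208 ['0.552/0.255', '0.552/0.257', '0.553/0.254', '0.552/0.255']
209 ['0.550/0.254', '0.549/0.257', '0.550/0.256', '0.580/0.123']
210 ['0.547/0.257', '0.548/0.256', '0.584/0.096', '0.599/0.027']
211 ['0.545/0.257', '0.545/0.256', '0.597/0.023', '0.581/0.098']
212 ['0.543/0.255', '0.543/0.255', '0.583/0.076', '0.581/0.084']
213 ['0.540/0.257', '0.541/0.254', '0.580/0.076', '0.579/0.080']
214 ['0.538/0.260', '0.539/0.255', '0.544/0.231', '0.544/0.229']
215 ['0.537/0.253', '0.536/0.256', '0.541/0.233', '0.542/0.230']
216 ['0.534/0.256', '0.534/0.256', '0.540/0.229', '0.540/0.229']
217 ['0.537/0.231', '0.538/0.226', '0.570/0.075', '0.569/0.080']
218 ['0.528/0.262', '0.528/0.263', '0.567/0.076', '0.581/0.009']
219 ['0.526/0.261', '0.525/0.264', '0.525/0.265', '0.577/0.014']
220 ['0.523/0.266', '0.524/0.262', '0.523/0.265', '0.546/0.152']
221 ['0.520/0.267', '0.521/0.261', '0.521/0.262', '0.543/0.155']
222 ['0.540/0.155', '0.541/0.153', '0.540/0.157', '0.541/0.153']
223 ['0.538/0.154', '0.552/0.082', '0.554/0.074', '0.553/0.077']
```

View pics/c8.png

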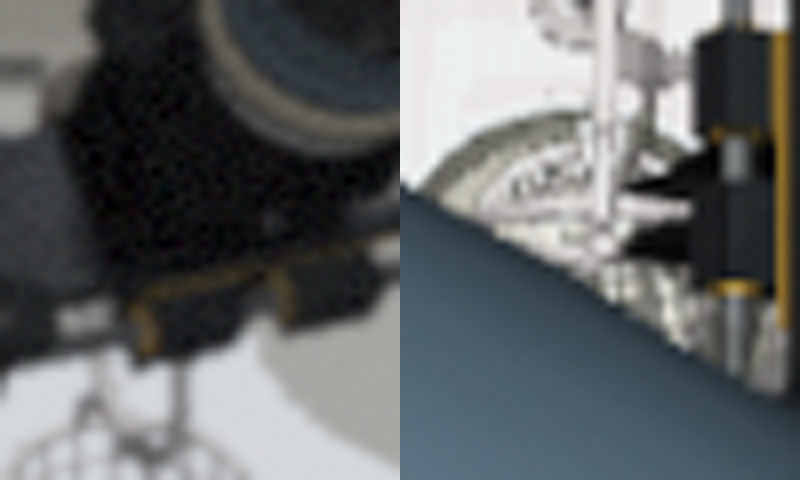

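The gate bar is flat again at z ≈ 0.256 (x 0.534–0.553) with the ring wire below it at 0.230, so the ring is in and the gate is shut. I'll take off the last bit of load and open.

Emit:
play_rows --commands '[[[0, 0, 0.001], [0, 0, 0]], [[0, 0, 0.001], [0, 0, 0]], [[0, 0, 0.001], [0, 0, 0]]]'

```text
time_s: 12.9
position: [0.542, -0.0446, 0.2232]
tcp_rot: [[1.0, 0.004, 0.003], [-0.004, 0.5, 0.866], [0.002, -0.866, 0.5]]
force: [-0.1, -0.8, -1.0]
opening: 0.049
```

Emit:
play_rows --commands '[[[0, 0, 0], [0, 0, 0]], [[0, 0, 0], [0, 0, 0]], [[0, 0, 0], [0, 0, 0]], [[0, 0, 0], [0, 0, 0]], [[0, 0, 0], [0, 0, 0]], [[0, 0, 0], [0, 0, 0]]]' --gripper 0.03

```text
time_s: 13.65
position: [0.542, -0.0446, 0.2232]
tcp_rot: [[1.0, 0.004, 0.003], [-0.004, 0.5, 0.866], [0.002, -0.866, 0.5]]
force: [-0.2, -0.0, 0.7]
opening: 0.342
```

Emit:
play_rows --commands '[[[0, -0.003, 0.005], [0, 0, 0]], [[0, -0.008, 0.014], [0, 0, 0]], [[0, -0.014, 0.024], [0, 0, 0]], [[0, -0.02, 0.035], [0, 0, 0]], [[0, -0.028, 0.048], [0, 0, 0]], [[0, -0.036, 0.062], [0, 0, 0]], [[0, -0.044, 0.076], [0, 0, 0]], [[0, -0.052, 0.09], [0, 0, 0]], [[0, -0.06, 0.104], [0, 0, 0]], [[0, -0.07, 0.121], [0, 0, 0]]]'

```text
time_s: 14.9
position: [0.5418, -0.115, 0.345]
tcp_rot: [[1.0, 0.003, 0.003], [-0.004, 0.5, 0.866], [0.001, -0.866, 0.5]]
force: [0.3, -0.4, 0.1]
opening: 0.347
```

Emit:
play_rows --commands '[[[-0.01, -0.03, 0.02], [0, 0, 0]], [[-0.02, -0.06, 0.03], [0, 0, 0]], [[-0.03, -0.1, 0.04], [0, 0, 0]], [[-0.04, -0.15, 0.04], [0, 0, 0]], [[-0.05, -0.2, 0.04], [0, 0, 0]], [[-0.05, -0.25, 0.04], [0, 0, 0]], [[-0.05, -0.28, 0.04], [0, 0, 0]], [[-0.05, -0.28, 0.04], [0, 0, 0]]]'

```text
time_s: 15.9
position: [0.4913, -0.3971, 0.3835]
tcp_rot: [[1.0, 0.005, 0.005], [-0.007, 0.5, 0.866], [0.001, -0.866, 0.5]]
force: [-0.2, -0.1, 0.1]
opening: 0.344
```

```bash
python3 - <<'E'
from h import *
s=read_state();print(s['time_s'],s['position'],s['force'],s['opening'])
for n,(u,v,w,h) in {'side':(290,160,130,170),'top':(270,140,130,170)}.items():
    c=snap(n,n+'7')
    globals()[n]=cv2.resize(c['frame'][v:v+h,u:u+w,::-1],None,fx=3,fy=3,interpolation=cv2.INTER_CUBIC)
P=pts(c)
for i,row in enumerate(P[206:222,339:343]): print(206+i,[f'{p[0]:.3f}/{p[2]:.3f}' for p in row])
cv2.imwrite('pics/c9.png',np.hstack([side,top]))
E
```

```text
15.9 [ 0.49134131 -0.39709769  0.38352917] [-0.22441906 -0.05949467  0.0732066 ] 0.34359042565134906
206 ['0.557/0.255', '0.556/0.258', '0.556/0.258', '0.556/0.259']
207 ['0.554/0.258', '0.554/0.255', '0.606/0.035', '0.555/0.254']
208 ['0.552/0.255', '0.551/0.259', '0.552/0.257', '0.552/0.255']
209 ['0.550/0.254', '0.550/0.257', '0.550/0.254', '0.579/0.129']
210 ['0.547/0.256', '0.548/0.256', '0.599/0.026', '0.579/0.115']
211 ['0.546/0.254', '0.545/0.255', '0.582/0.092', '0.580/0.103']
212 ['0.543/0.255', '0.543/0.256', '0.594/0.023', '0.579/0.092']
213 ['0.540/0.258', '0.540/0.258', '0.580/0.078', '0.580/0.078']
214 ['0.538/0.256', '0.538/0.258', '0.545/0.227', '0.544/0.229']
215 ['0.536/0.257', '0.536/0.256', '0.542/0.230', '0.542/0.228']
216 ['0.534/0.256', '0.534/0.256', '0.584/0.018', '0.316/1.283']
217 ['0.538/0.226', '0.538/0.227', '0.569/0.076', '0.570/0.076']
218 ['0.529/0.259', '0.528/0.260', '0.581/0.009', '0.579/0.016']
219 ['0.525/0.265', '0.525/0.265', '0.525/0.267', '0.578/0.009']
220 ['0.523/0.267', '0.523/0.267', '0.522/0.268', '0.546/0.153']
221 ['0.521/0.264', '0.521/0.263', '0.522/0.260', '0.543/0.156']
```

View pics/c9.png

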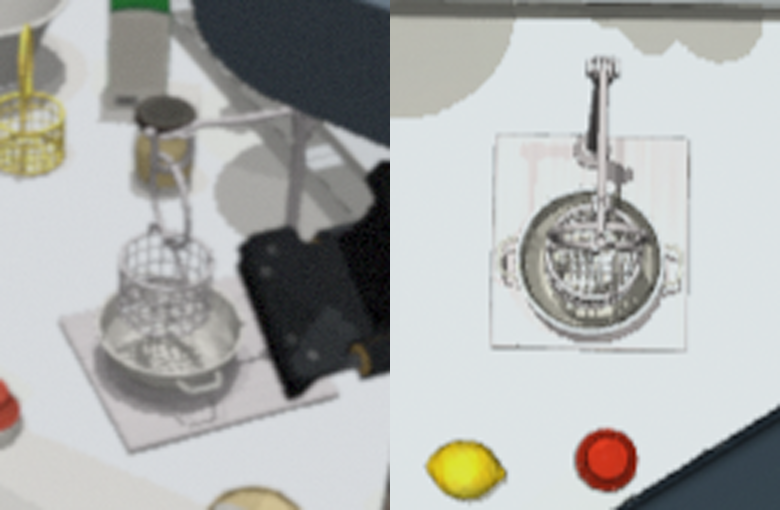

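The basket hangs on the hook over the dish with the gate shut at z ≈ 0.256. The dish, lemon and timer haven't moved. I'll wait for any swing to die, compare frames and hand in.

Emit:
play_rows --commands '[[[0, 0, 0], [0, 0, 0]], [[0, 0, 0], [0, 0, 0]], [[0, 0, 0], [0, 0, 0]], [[0, 0, 0], [0, 0, 0]], [[0, 0, 0], [0, 0, 0]], [[0, 0, 0], [0, 0, 0]], [[0, 0, 0], [0, 0, 0]], [[0, 0, 0], [0, 0, 0]], [[0, 0, 0], [0, 0, 0]], [[0, 0, 0], [0, 0, 0]]]'

```text
time_s: 17.25
position: [0.492, -0.3946, 0.3842]
tcp_rot: [[1.0, 0.004, 0.003], [-0.004, 0.5, 0.866], [0.002, -0.866, 0.5]]
force: [0.2, -0.0, -0.4]
opening: 0.342
```

Emit:
play_rows --commands '[[[0, 0, 0], [0, 0, 0]], [[0, 0, 0], [0, 0, 0]], [[0, 0, 0], [0, 0, 0]], [[0, 0, 0], [0, 0, 0]], [[0, 0, 0], [0, 0, 0]], [[0, 0, 0], [0, 0, 0]], [[0, 0, 0], [0, 0, 0]], [[0, 0, 0], [0, 0, 0]], [[0, 0, 0], [0, 0, 0]], [[0, 0, 0], [0, 0, 0]]]'

```text
time_s: 18.5
position: [0.492, -0.3946, 0.3843]
tcp_rot: [[1.0, 0.004, 0.003], [-0.004, 0.5, 0.866], [0.002, -0.866, 0.5]]
force: [0.1, 0.8, -0.6]
opening: 0.344
```

```bash
python3 - <<'E'
from h import *
import time
o=[]
for i in range(5):
    c=capture('top');P=pts(c);m=(c['depth']>0)&(np.abs(P[...,2]-.105)<.04)&(np.hypot(P[...,0]-.543,P[...,1]+.0145)<.07)
    o.append(P[m].mean(0)); print(len(P[m]),o[-1])
P=pts(c);print('gate z',np.median(P[208:216,339:341,2]))
s=read_state();print(s['time_s'],s['force'])
if np.ptp(o,axis=0).max()<.002: hand_in();print('handed in')
E
```

```text
465 [ 0.53930396 -0.01283229  0.09862618]
463 [ 0.53934529 -0.01292539  0.09865975]
468 [ 0.53939141 -0.01306326  0.09869534]
467 [ 0.53939427 -0.01301897  0.09852763]
466 [ 0.53933002 -0.01311406  0.0988943 ]
gate z 0.2570030808470687
18.75 [-0.38087751  0.4007292   0.3149798 ]
the job is handed in; nothing more can be done
handed in
```

The basket hangs by its ring on the snap hook over the drip dish, with the gate shut above the ring, and the job is handed in. The robot's clock read 18.75 s at hand-in, against the 67 s limit.

I pinched the ring on the side facing the stand and carried the basket round to the front. I passed the ring over the nose and pressed it down about 5 mm in front of the seat until the gate let it through. The highest force read was about 7 N net of the basket's weight, which is roughly 21 mm of hook bend. I took readings only at the end of each move, so brief peaks between them were not seen.

- **Ring and gate:** the ring wire was measured at z ≈ 0.23 m, and the gate bar lay flat above it at z ≈ 0.257 m.
- **Stillness:** the basket's measured position changed by less than 0.4 mm over five frames (about 0.25 s) before hand-in.
- **Other things:** in the last picture the dish, lemon and timer looked unmoved. I didn't check the remaining bystanders again, but the arm felt no contact with them.
- **Extra push:** I pressed about 5 mm further after the gate had already let the ring through. That gave a brief 5 N sideways load in the bowl, which I then eased off.

No check failed. The two cameras disagreed by about 5 mm in x, but gave the same distance from ring to hook.

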